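Clamp lipped panels in the edging press

TASK

Slide every thin wooden panel upward out of the slotted rack and stand each one on the floor of a pocket of its own in the edging press, dark lipping upwards. Then swing the pressure bar by its peg fully home over the row of panels, and after that screw the brass ring nut down the stud (clockwise from above, about two turns) until resistance rises and it is firmly tight. Let go of everything, and leave the glue bottle, hammer and tape measure alone.

Things in the scene. Friction and masses are not known exactly. Their poses are not given: they have to be found in the camera images.
- rack: Slotted wooden rack, fixed. Origin: centre of its underside. Base 190 (its x) x 136 (its y) x 12 mm, on it five fences 124 mm long (y) and 44 mm high (tops 56 mm above the table) that leave four slots 12 mm wide, 38 mm apart along its x at x = -57, -19, +19, +57 mm, open at both slot ends; the slot floor is 12 mm above the table.
- press: Edging press, fixed: plywood base 16 mm thick, 295 x 150 mm. Origin on the table under the base; its x axis runs along the row of four pockets, away from the threaded stud. The pockets (slot0 to slot3) are 12 mm wide (x) and 96 mm long (y), floor 16 mm above the table, tops of the fences and end walls 60 mm above the table. The stud (16 mm thick, steel, top 192 mm above the table) stands at x = -145 mm, y = 0.
- stud (a point): Point on the vertical axis of the threaded stud, at the top face of the press base (16 mm above the table). The pressure bar swings about this axis and the ring nut turns about it.
- bar (a joint): Swing of the pressure bar about the stud, rad: 0 = fully home, squarely over the row of pockets (a stop there); it grows anticlockwise seen from above as the bar is swung out, to 2.1 at most; it starts at 1.35 to 1.7. Stays where it is left (friction 0.08 N m). The bar is aluminium with cork below, 32 mm wide, 14 mm thick, reaching 250 mm from the stud axis; its underside is 124 mm above the table when the ring nut is at 0, and comes down with the ring nut.
- handle (a point): Middle of the grip of the pressure bar's black upright peg handle: 16 mm thick, 45 mm tall, standing on the bar 110 mm from the stud axis. The point is 26 mm above the bar's top and 19 mm below the peg's top.
- ring (a joint): Turn of the ring nut on the thread, rad: 0 = top, grows clockwise seen from above (screwing down), 6 mm down per turn. Starts engaged, at 0 to 2.5; turns easily (0.06 N m) until 14.0, where the bar bears down and resistance rises steeply within 0.3 rad, as against a firm stop; tight above 13.65, so 1.8 to 2.25 turns are needed. Stays where it is left; does not turn the bar.
- ring_mid (a point): Centre of the knurled brass ring nut, half-way up, on the stud axis: 52 mm outside diameter, 30 mm tall, 167 mm above the table at ring = 0. Below it is a collar 32 mm thick and 14 mm tall, and below that the bar; the stud stands up to 23 mm above the ring's top. A dark index mark lies on its top face.
- slot0 (a point): Pocket 0 of the press (0 is nearest the stud, 110 mm from its axis; then every 38 mm): centre of its floor, 16 mm above the table. Each pocket takes one panel; x axis across the pocket (the panel's thickness), y along it.
- panel0 (a point): Centre (half-way up) of a thin wooden panel, 8 mm thick (its x) x 80 mm wide (its y) x 95 mm tall (its z), about 50 g, with a 6 mm dark lipping along its top edge. It starts upright in a slot of the rack. Seated in a pocket its centre is 63.5 mm above the table. Absent in some runs.
- slot1 (a point): Pocket 1 of the press (0 is nearest the stud, 110 mm from its axis; then every 38 mm): centre of its floor, 16 mm above the table. Each pocket takes one panel; x axis across the pocket (the panel's thickness), y along it.
- panel1 (a point): Centre (half-way up) of a thin wooden panel, 8 mm thick (its x) x 80 mm wide (its y) x 95 mm tall (its z), about 50 g, with a 6 mm dark lipping along its top edge. It starts upright in a slot of the rack. Seated in a pocket its centre is 63.5 mm above the table. Absent in some runs.
- slot2 (a point): Pocket 2 of the press (0 is nearest the stud, 110 mm from its axis; then every 38 mm): centre of its floor, 16 mm above the table. Each pocket takes one panel; x axis across the pocket (the panel's thickness), y along it.
- panel2 (a point): Centre (half-way up) of a thin wooden panel, 8 mm thick (its x) x 80 mm wide (its y) x 95 mm tall (its z), about 50 g, with a 6 mm dark lipping along its top edge. It starts upright in a slot of the rack. Seated in a pocket its centre is 63.5 mm above the table. Absent in some runs.
- slot3 (a point): Pocket 3 of the press (0 is nearest the stud, 110 mm from its axis; then every 38 mm): centre of its floor, 16 mm above the table. Each pocket takes one panel; x axis across the pocket (the panel's thickness), y along it.
- panel3 (a point): Centre (half-way up) of a thin wooden panel, 8 mm thick (its x) x 80 mm wide (its y) x 95 mm tall (its z), about 50 g, with a 6 mm dark lipping along its top edge. It starts upright in a slot of the rack. Seated in a pocket its centre is 63.5 mm above the table. Absent in some runs.
- glue: Plastic glue bottle, 56 mm thick, 130 mm tall, standing loose beyond the rack; a bystander. Origin: centre of its underside.
- hammer: Hammer lying loose beyond the press; a bystander. Origin near its middle.
- tape: Grey tape measure, about 65 x 35 x 60 mm, loose, to the robot's right; a bystander. Origin: centre of its underside.

How it is judged:
By the outcome, as a careful person would: the job done as asked, in the order asked, and still so for the second after the job is handed in, with the robot touching nothing.
Of p0, p1, p2, p3 only 2 to 4 are there at a start; the rules pass over those that are not, and their reading is None.
At some moment in a run one of p0, p1, p2, p3 may be knocked a few centimetres aside while the robot is not near it.
It also fails if it takes over 210 s, if anything falls off the work surface, if the arm or the gripper's body presses on something with over 40 N, if the wrist force passes 120 N, or if a joint passes its speed limit or range.

ROBOT

A 6-joint arm with a two-finger parallel gripper is mounted at the origin on the work surface. World frame = base frame: x ahead of the robot, y to its left, z up, the work surface at z = 0. Lengths are in mm, angles in rad, forces in N, time in s.
With the tool pointing down it reaches from about 375 to 975 mm from the base axis. Payload 3.8 kg.
Tool frame: the origin (TCP) lies midway between the tips of the shut fingers; the grasp point (between the pads) lies ctrl.grip_point_offset behind it (ctrl.grip_point_offset is the distance from the TCP to the grasp point, in mm); z points along the fingers, y is the line along which they close (so a half turn about z gives the same grasp; the last joint's range is limited). The gripper opens to 85 mm and grips with 20 to 120 N. Pads are 22 mm wide; open, the fingers measure 114 mm over their backs; the gripper's body (76 mm by 85 mm) begins 54 mm behind the grasp point. The pads swing forward as they close: fully open they stand 13 mm farther back than shut.
Start: joints at [-1.155, 0.264, 1.604, -0, 1.274, -0.037], TCP at [295.296, -606.974, 231.28] pointing down, gripper open.
Joint ranges: [-2.63, 2.63], [-0.94, 2.18], [0.31, 2.57], [-1.31, 4.45], [0, 2.66], [-2.55, 2.55]. Speed limits (rad/s): [2.57, 2.57, 3.14, 3.14, 3.14, 3.14].

INTERFACE

Orientations are given as [roll, pitch, yaw] about the fixed x, y, z axes, in that order (R = Rz(yaw) Ry(pitch) Rx(roll)).
In Python, from rig import get_obs, imaging, job, nets, ctrl gives the robot as it stands.
- The arm moves only by the tool apply_moves, never from a script. Its argument "series" is one flat list of numbers, 7 for each row, row after row: the turn, a rotation vector about the tool's x, y, z in units of 10 degrees (1.0 is 10 degrees), then the shift along the tool's x, y, z in m, then the finger opening in m, from 0 to 0.0854. A call has 1 to 10 rows; each row shifts and turns the commanded pose from where the row before left it, along the tool's axes as they then stand; what a row does not reach is not made up. A row lasts 1/8 s, in which the tool goes at most 62.5 mm and 10.7 degrees, less where a joint would pass 70% of its speed; a pose out of reach is approached as far as the arm can. A call with a gripper value outside its range is refused whole. The fingers move at their own pace and stop on an object; "grip_force" is the grip in N (left out, the last holds). Time passes only in rows, so rows that do not move let the fingers close. It gives the time, the measured TCP pose, the force, the opening and the grip force at its end, in the units of the state.
- get_obs(): the state, without advancing time (a new reading comes with each control period).
- imaging.get_image(name): name is "side" or "top" or "wrist"; returns a dict with "pixels" (480x640x3 uint8, blue, green, red), "range_z" (480x640 float32, mm along the optical axis (not along the pixel's ray), 0 where there is no reading), "vfov" (degrees; the focal length in pixels is half the picture's height over the tangent of half this angle, whatever the lens; pixels are square), "cx", "cy" (the principal point, pixels), "R" (3x3) and "t" (3): a world point X has camera coordinates R X + t; the wrist camera has in their place "tool_from_camera" (4x4, takes a point from camera to tool coordinates, whose origin is the TCP and whose axes are the flange's). Camera axes: x right, y down, z forward; pixel columns grow to the right and rows downward; lengths in mm; the calibration is good to about 2 mm. The wrist camera is an equidistant fisheye: a pixel r from the principal point sees the ray r / f radians off the axis. A picture is of the moment at which its call begins: read the wrist's pose just before it.
- job.sign_off(): hands the job in; it is judged then, once.
Trained networks look in the newest picture that a camera, given by its name, has taken for a name from the list of things; names that differ only in an ending like _2 or _b are one class to them, and where a whole thing is asked for, a point or a joint stands for the part that bears it (a point fixed in the world has none). Each returns a list of dicts, best first, with "conf" (0 to 1); they miss things now and then, are a little off and sometimes report something else, mostly with a low value. They report only what shows in the picture. A call takes as long as a camera call.
- nets.look_for(camera, query): "extent" ([left, top, right, bottom] in pixels, round what is visible of it).
The state is a dict: "time": time; "q": joint angles; "joint_vel": joint speeds; "joint_torque": joint torques, N m; "eef_pos": TCP position; "orientation": TCP orientation; "wrist_force": force on the tool from outside, world axes, zero at the start; "ft_torque": the same for the moment, N m; "grip_width": finger opening in mm; "grasp_force": force on a finger pad.
Only numpy, scipy, OpenCV 4.12 (cv2) and the standard library are available. Lean on these libraries where they do the work, as an engineer would, in place of code of your own. Each camera call takes 0.05 s, during which the arm holds its last target. There are 200 camera calls.

## Working session

There is one attempt and no reset: what is moved stays moved. The work goes in short steps, Python scripts to look and compute and a tool call to move; the robot and the scene stay as the last step left them, time stands still between calls to the robot, and variables do not carry over. Pictures are saved under pics/ and viewed, at most 14 in all, crops included, and the job is handed in when it is done.

Besides the shell and the picture viewer there is one more tool, called after ">>>" by a JSON object that holds its "api" and its "payload". apply_moves: Moves the arm, as the interface text tells. Its arguments: {"type":"object","properties":{"series":{"type":"array"},"grip_force":{"type":"number"}},"required":["series"]}

```bash
mkdir -p pics; ls; python3 - <<'E'
from rig import get_obs, imaging, job, nets, ctrl
import cv2,numpy as np
o=get_obs();print({k:np.round(v,3) for k,v in o.items()});print(ctrl.grip_point_offset)
ims=[]
for c in("top","side"):
    d=imaging.get_image(c);cv2.imwrite(f"pics/{c}0.png",d["pixels"])
    print(c,d["vfov"],d["cx"],d["cy"],np.round(d["R"],3).tolist(),np.round(d["t"],1))
    for n in ["rack","press","panel0","handle","ring","glue","hammer","tape"]:
        print(n,[(np.round(x["extent"]).astype(int).tolist(),round(x["conf"],2)) for x in nets.look_for(c,n)][:6])
E
```

```text
pics
{'time': np.float64(0.0), 'q': array([-1.155,  0.265,  1.605, -0.   ,  1.274, -0.037]), 'joint_vel': array([ 0.001, -0.001, -0.   ,  0.001, -0.001, -0.   ]), 'joint_torque': array([ 0.0000e+00, -5.1511e+01, -3.6731e+01, -0.0000e+00,  1.3000e-02,
       -0.0000e+00]), 'eef_pos': array([ 294.968, -606.313,  229.954]), 'orientation': array([-3.139, -0.   ,  0.453]), 'wrist_force': array([0.825, 0.364, 0.568]), 'ft_torque': array([-0.011, -0.035,  0.011]), 'grasp_force': np.float64(0.0), 'grip_width': np.float64(85.237)}
18.700000000000003
top 49.347297258930574 321.20818244152076 249.14267625235408 [[0.017, -1.0, 0.017], [-0.997, -0.018, -0.074], [0.074, -0.015, -0.997]] [ -54.2  556.5 1405.8]
rack [([172, 225, 250, 284], 0.62)]
press [([295, 156, 409, 305], 0.57), ([306, 158, 347, 244], 0.44)]
panel0 [([212, 234, 221, 266], 0.66), ([185, 244, 198, 272], 0.51), ([194, 237, 208, 269], 0.5)]
handle [([310, 161, 342, 247], 0.71)]
ring [([302, 242, 321, 263], 0.91), ([355, 176, 448, 215], 0.22)]
glue [([177, 197, 206, 222], 0.85)]
hammer [([354, 176, 449, 214], 0.68), ([303, 244, 322, 265], 0.5)]
tape [([301, 245, 320, 261], 0.38)]
side 47.347011517225425 323.65979016730495 239.097988861855 [[-0.999, -0.042, 0.0], [-0.029, 0.692, -0.722], [0.03, -0.721, -0.692]] [ 534.7  146.5 1269.9]
rack [([275, 335, 356, 441], 0.85)]
press [([219, 203, 370, 306], 0.74)]
panel0 [([290, 349, 332, 374], 0.71), ([297, 383, 340, 408], 0.6), ([293, 368, 336, 391], 0.59)]
handle [([219, 224, 332, 260], 0.62)]
ring [([310, 231, 336, 255], 0.62)]
glue [([235, 369, 266, 422], 0.91)]
hammer [([239, 181, 276, 255], 0.92), ([218, 206, 370, 308], 0.36)]
tape [([363, 177, 382, 201], 0.9)]
```

```bash
python3 - <<'E'
import cv2,numpy as np
a=cv2.imread("pics/top0.png")[140:320,150:470];b=cv2.imread("pics/side0.png")[170:450,200:420]
cv2.imwrite("pics/v1.png",cv2.resize(a,None,fx=2.5,fy=2.5,interpolation=2));cv2.imwrite("pics/v2.png",cv2.resize(b,None,fx=2.1,fy=2.1,interpolation=2))
E
```

```text
(no output)
```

View pics/v1.png

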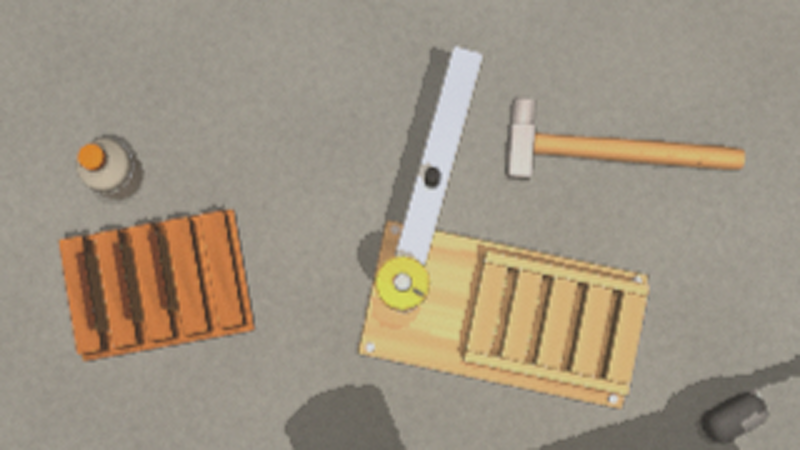

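View pics/v2.png

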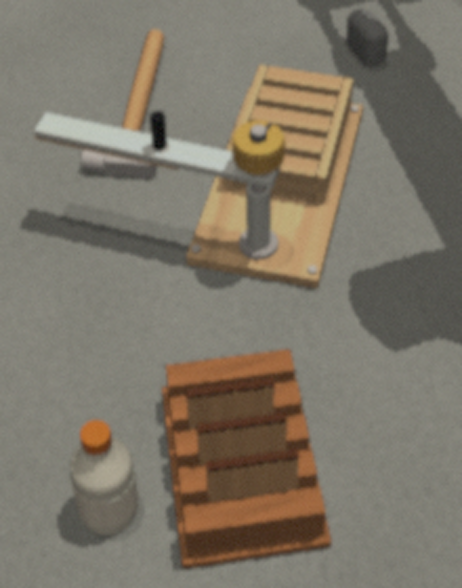

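```bash
cat > h.py <<'E'
from rig import get_obs, imaging, job, nets, ctrl
import cv2, numpy as np
from scipy.spatial.transform import Rotation as Ro
def pose():
    o=get_obs(); return Ro.from_euler('xyz',o["orientation"]).as_matrix(), np.array(o["eef_pos"])
def cloud(cam):
    """HxWx3 world points (nan where none), pixels"""
    Rt,p=pose(); d=imaging.get_image(cam); z=d["range_z"].astype(float); z[z<=0]=np.nan
    H,W=z.shape; f=H/2/np.tan(np.radians(d["vfov"]/2)); v,u=np.mgrid[:H,:W]
    x=(u-d["cx"])/f; y=(v-d["cy"])/f
    if cam=="wrist":
        r=np.hypot(x,y)+1e-9; s=np.where(r<1.4,np.tan(np.minimum(r,1.4))/r,np.nan); x=x*s; y=y*s
        T=np.array(d["tool_from_camera"]); P=np.stack([x*z,y*z,z],-1)@T[:3,:3].T+T[:3,3]
        P=P@Rt.T+p
    else: P=(np.stack([x*z,y*z,z],-1)-d["t"])@np.array(d["R"])
    return P,d["pixels"]
def band(P,lo,hi,box=None):
    m=(P[...,2]>lo)&(P[...,2]<hi)
    if box is not None: m&=(P[...,0]>box[0])&(P[...,0]<box[1])&(P[...,1]>box[2])&(P[...,1]<box[3])
    return m
def goto(target,yaw,opening,z_rot_only=True):
    """tool-axis shift (mm) and turn (deg about tool z) from the present pose"""
    R,p=pose(); Rg=Ro.from_euler('xyz',[np.pi,0,yaw]).as_matrix()
    rv=np.degrees(Ro.from_matrix(R.T@Rg).as_rotvec())
    return rv, R.T@(np.array(target)-p)
E
python3 - <<'E'
from h import *
for c in("top","side"):
    P,im=cloud(c); print(c,"table z",np.nanmedian(P[...,2]))
    for n,lo,hi in(("rackfence",48,62),("bar",112,150),("ringtop",165,185),("hi",85,112)):
        m=band(P,lo,hi,(300,900,-450,600)).astype(np.uint8)
        k,l,st,ce=cv2.connectedComponentsWithStats(m)
        for i in range(1,k):
            if st[i,4]>25:
                q=P[l==i]; r=cv2.minAreaRect(q[:,:2].astype(np.float32)); print(n,st[i,4],np.round(q.mean(0),1),np.round(r[0],1),np.round(r[1],1),round(r[2],1))
P,im=cloud("wrist");d=imaging.get_image("wrist");print(d["vfov"],np.round(d["tool_from_camera"],2).tolist(),np.nanmedian(P[...,2]))
E
```

```text
top table z -1.6910290148013012
rackfence 449 [554.5 176.8  54.8] [554.8 177. ] [123.7  26.6] 11.7
rackfence 485 [547.1 214.6  55. ] [547.3 215.7] [123.9  29.9] 11.3
rackfence 400 [535.8 254.1  54.7] [539.3 254.6] [124.   33.1] 12.1
rackfence 385 [529.2 291.7  54.5] [531.8 291.9] [123.6  33. ] 12.0
rackfence 340 [523.2 328.2  54.4] [525.  326.2] [123.5  26.8] 11.7
rackfence 2018 [ 504.1 -180.4   58.2] [ 504.5 -181.1] [178.5 120.7] 79.1
rackfence 249 [ 407.  -375.    56.2] [ 406.9 -376. ] [34.4 62.7] 29.5
bar 1053 [670.4 -51.8 136.8] [670.  -51.5] [ 31.9 223.6] 75.5
bar 97 [660.7 299.9 127.6] [661.7 300.6] [24.2 24.1] 25.8
ringtop 32 [641.4 -44.4 180.8] [641.4 -44.5] [14.  13.7] 47.7
ringtop 314 [535.3 -16.3 180.1] [535.9 -17.3] [51.6 51.7] 47.2
hi 170 [656.9 294.7  93.5] [658.8 298. ] [43.6 47.8] 47.8
hi 139 [550.4 233.2 101.8] [550.8 234.1] [80.   9.4] 12.0
hi 141 [538.7 269.7 102.7] [538.1 270.3] [79.   9.1] 11.0
hi 150 [527.6 305.9 102. ] [526.9 307.2] [79.2  9.9] 11.4
side table z -3.417931288733528
rackfence 172 [ 409.6 -366.3   54.6] [ 408.8 -371. ] [34.9 62.6] 29.3
rackfence 1
[... 495 characters left out ...]
22.2] [54.3 23. ] 13.8
bar 1401 [660.2 -39.4 133.6] [649.5 -42.1] [ 39.8 269.4] 74.9
bar 204 [663.2 307.7 125.8] [664.  305.4] [24.9 27.5] 39.8
ringtop 62 [644.1 -38.  175.9] [644.8 -40.4] [15.4 17.5] 0.8
ringtop 387 [538.3  -6.  177.3] [537.8 -12.3] [54.1 50.8] 63.4
hi 114 [538.4  -6.1  98.8] [538.9  -7.4] [19.4 25.1] 83.9
hi 392 [553.  240.1  98.6] [553.5 238.5] [79.2 12. ] 11.2
hi 401 [540.6 276.2  98.9] [540.5 274.2] [80. 12.] 11.3
hi 360 [661.3 314.1  94.3] [662.8 308.5] [48.7 41.8] 16.7
hi 420 [529.6 312.7  99.1] [529.4 311.1] [80.  11.1] 11.7
65.70646984690485 [[-0.0, -0.96, -0.27, 67.54], [1.0, -0.0, 0.0, -0.02], [-0.0, -0.27, 0.96, -142.46], [0.0, 0.0, 0.0, 1.0]] 0.05442838541785022
```

>>> {"api": "apply_moves", "payload": {"series": [0,0,0.92,0,0,-0.0075,0.085,0,0,0.92,0,0,-0.0075,0.085,0,0,0.92,0,0,-0.0075,0.085,0,0,0.92,0,0,-0.0075,0.085,0,0,0,0.0157,-0.0571,0,0.085,0,0,0,0.0157,-0.0571,0,0.085,0,0,0,0.0157,-0.0571,0,0.085,0,0,0,0.0157,-0.0571,0,0.085,0,0,0,0.0157,-0.0571,0,0.085,0,0,0,0.0157,-0.0571,0,0.085]}}

```text
time: 2.35
eef_pos: [453.0, -286.5, 261.6]
orientation: [3.141, -0.001, -0.19]
wrist_force: [1.3, -0.7, -0.4]
grip_width: 84.9
grasp_force: 0.0
```

>>> {"api": "apply_moves", "payload": {"series": [0,0,0,0.0157,-0.0571,0,0.085,0,0,0,0.0157,-0.0571,0,0.085,0,0,0,0,0,0,0.085,0,0,0,0,0,0,0.085]}}

```text
time: 2.85
eef_pos: [504.6, -182.1, 261.4]
orientation: [3.141, 0.0, -0.188]
wrist_force: [0.9, 0.6, 0.4]
grip_width: 85.3
grasp_force: 0.0
```

```bash
cat >> h.py <<'E'
def line_fit(q):
    c=q.mean(0); u=np.linalg.svd(q-c)[2][0]; return c,u
E
python3 - <<'E'
from h import *
print(pose()[1],get_obs()["orientation"])
P,im=cloud("wrist");cv2.imwrite("pics/w1.png",im)
m=band(P,54,66,(380,640,-300,-40)); r=cv2.minAreaRect(P[m][:,:2].astype(np.float32));print("outline",r, np.median(P[m][:,2]))
# in press frame guess: fit holes
a=np.radians(-101); 
best=None
lo=band(P,8,30,(380,640,-300,-40)); tops=P[m]; fl=P[lo]
S=np.array([535.9,-17.3])
for ad in np.arange(-103,-98.9,.25):
    a=np.radians(ad);X=np.array([np.cos(a),np.sin(a)]);Y=np.array([-X[1],X[0]])
    tx=(tops[:,:2]-S)@X; ty=(tops[:,:2]-S)@Y
    k=(tx>95)&(tx<240)&(abs(ty-np.median(ty))<40)
    h=np.histogram(tx[k]%38,bins=76,range=(0,38))[0]
    s=np.sort(h)[:22].sum()
    if best is None or s<best[0]: best=(s,ad,h,np.median(ty),np.percentile(tx,[.5,99.5]),np.percentile(ty,[.5,99.5]))
print(best)
E
```

```text
[ 504.63611145 -182.05373607  261.37256648] [ 3.14087823e+00  3.47968955e-05 -1.88321271e-01]
outline ((506.2663879394531, -178.66409301757812), (179.1285858154297, 119.76679229736328), 79.20623779296875) 59.798477635195496
(np.int64(6), np.float64(-100.5), array([177, 175, 170, 183, 169, 168, 162, 190, 167, 167, 176, 171, 176,
       163, 181, 168, 189, 157, 171, 169, 176, 189, 150, 198, 104, 162,
        99, 158, 100, 149, 121, 141, 126, 135, 138, 117, 155,  96, 203,
       131, 216, 129, 216, 120, 225, 121, 210, 187, 161, 213, 142,  63,
         1,   0,   0,   0,   0,   0,   0,   0,   0,   0,   0,   0,   0,
         0,   0,   0,   0,   0,   0,   0,   0,   5,  84, 159]), np.float64(3.41366093172513), array([ 76.32064179, 252.34130831]), array([-58.77959964,  59.61814248]))
```

View pics/w1.png

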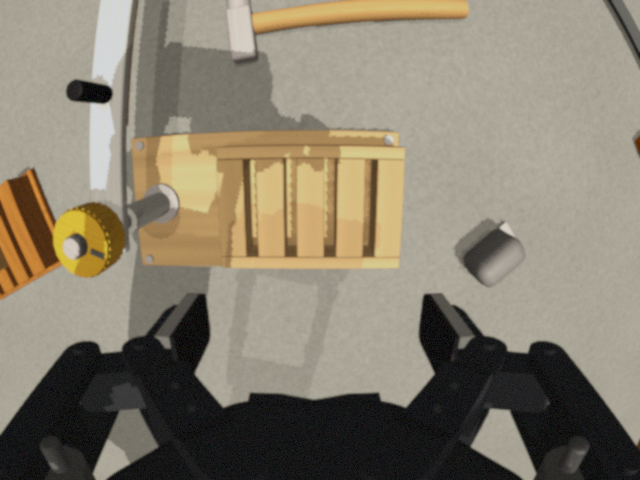

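```bash
cat >> h.py <<'E'
def gaps(P,C,adeg,zlo,zhi,half=35,n=4,pitch=38,off=(-57,-19,19,57)):
    """C approx centre of a fence block, axis angle across slots; returns (angle, slot centres along axis)"""
    best=None
    q=P[band(P,zlo,zhi)][:,:2]-C
    for ad in np.arange(adeg-2.5,adeg+2.5,.1):
        a=np.radians(ad);X=np.array([np.cos(a),np.sin(a)]);Y=np.array([-X[1],X[0]])
        tx=q@X;ty=q@Y;k=(abs(ty)<half)&(abs(tx)<95)
        res=[]
        for o in off:
            t=np.sort(tx[k&(abs(tx-o)<19)])
            if len(t)<20: continue
            # robust gap: largest gap between sorted samples allowing few outliers
            g=t[4:]-t[:-4]; i=np.argmax(g); res.append(((t[i]+t[i+4])/2,g[i]))
        s=sum(r[1] for r in res)
        if best is None or s>best[0]: best=(s,ad,res)
    return best
E
python3 - <<'E'
from h import *
for c,C in(("wrist",(506.3,-178.7)),("top",(504.5,-181.1))):
    P,im=cloud(c); b=gaps(P,np.array(C),-100.8,54,66);print(c,b)
    a=np.radians(b[1]);X=np.array([np.cos(a),np.sin(a)])
    for r in b[2]:print(np.round(np.array(C)+X*r[0],1))
    if c=="wrist":
        m=band(P,170,186,(480,600,-80,50));print(cv2.minAreaRect(P[m][:,:2].astype(np.float32)))
        m=band(P,125,145,(540,800,-150,50));print(cv2.minAreaRect(P[m][:,:2].astype(np.float32)),np.median(P[m][:,2]))
        m=band(P,160,190,(600,680,-90,0));print("peg",P[m].mean(0))
E
```

```text
wrist (np.float64(46.98321416441152), np.float64(-100.70000000000014), [(np.float64(-56.46613682753815), np.float64(11.692984002948656)), (np.float64(-18.71165215043293), np.float64(12.563863390868121)), (np.float64(19.398567978798408), np.float64(11.640271244434375)), (np.float64(57.085505596376635), np.float64(11.08609552616037))])
[ 516.8 -123.2]
[ 509.8 -160.3]
[ 502.7 -197.8]
[ 495.7 -234.8]
((537.7179565429688, -15.810626983642578), (53.3188362121582, 53.63526916503906), 25.358531951904297)
((633.7783203125, -40.22414779663086), (33.99197769165039, 185.82611083984375), 75.538330078125) 137.04245585407435
peg [642.12018492 -45.54988656 176.06969416]
top (np.float64(43.207671546163155), np.float64(-99.10000000000024), [(np.float64(-57.0372314493206), np.float64(12.076108002065205)), (np.float64(-19.913620083256703), np.float64(12.63945318141945)), (np.float64(25.465833026189493), np.float64(2.7256473237564016)), (np.float64(57.03915181157595), np.float64(15.766463038922097))])
[ 513.5 -124.8]
[ 507.6 -161.4]
[ 500.5 -206.2]
[ 495.5 -237.4]
```

>>> {"api": "apply_moves", "payload": {"series": [0,0,0,-0.0063,-0.0563,0,0.085,0,0,0,-0.0063,-0.0563,0,0.085,0,0,0,-0.0063,-0.0563,0,0.085,0,0,0,-0.0063,-0.0563,0,0.085,0,0,0,-0.0063,-0.0563,0,0.085,0,0,0,-0.0063,-0.0563,0,0.085,0,0,0,-0.0063,-0.0563,0,0.085,0,0,0,-0.0063,-0.0563,0,0.085,0,0,-0.74,0,0,0,0.03,0,0,-0.74,0,0,0,0.03]}}

```text
time: 4.25
eef_pos: [540.6, 269.3, 260.9]
orientation: [3.141, 0.001, 0.072]
wrist_force: [0.7, 0.2, -0.0]
grip_width: 50.8
grasp_force: 0.0
```

>>> {"api": "apply_moves", "payload": {"series": [0,0,-0.74,0,0,0,0.03,0,0,0,0,0,0,0.03,0,0,0,0,0,0,0.03,0,0,0,0,0,0,0.03]}}

```text
time: 4.75
eef_pos: [540.2, 269.3, 261.3]
orientation: [3.142, 0.0, 0.196]
wrist_force: [-0.4, 0.0, 0.4]
grip_width: 30.0
grasp_force: 0.0
```

```bash
cat >> h.py <<'E'
def panels(P,box,zlo=95,zhi=115):
    m=band(P,zlo,zhi,box).astype(np.uint8);k,l,st,_=cv2.connectedComponentsWithStats(m)
    for i in range(1,k):
        if st[i,4]>60:
            q=P[l==i];r=cv2.minAreaRect(q[:,:2].astype(np.float32));print("panel",st[i,4],np.round(r[0],1),np.round(r[1],1),round(r[2],1),"z",round(np.percentile(q[:,2],90),1))
E
python3 - <<'E'
from h import *
print(pose()[1],get_obs()["orientation"])
P,im=cloud("wrist");cv2.imwrite("pics/w2.png",im)
panels(P,(450,640,150,380),101,113)
b=gaps(P,np.array([539.5,251.5]),101.5,50,60);print(b)
E
```

```text
[540.23237733 269.32987899 261.26182605] [3.14156881e+00 2.42329631e-05 1.96001112e-01]
panel 978 [552.  237.2] [80.9  8.2] 11.2 z 107.7
panel 990 [540.  273.2] [80.   8.5] 11.2 z 107.6
panel 966 [528.4 309.4] [80.8  8.4] 11.2 z 107.6
(np.float64(53.289298537998484), np.float64(101.29999999999987), [(np.float64(-54.54914666148151), np.float64(11.897820195923032)), (np.float64(-20.10212846486823), np.float64(13.765194655755236)), (np.float64(20.262557508175068), np.float64(12.502726594923503)), (np.float64(63.26886174544646), np.float64(15.123557091396712))])
```

View pics/w2.png

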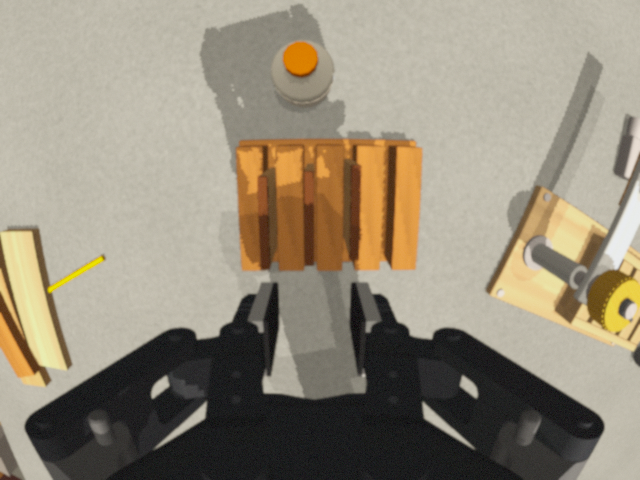

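>>> {"api": "apply_moves", "payload": {"series": [0,0,0,0.0053,0.0338,0.011,0.026,0,0,0,0,0,0.045,0.026,0,0,0,0,0,0.045,0.026,0,0,0,0,0,0.045,0.026,0,0,0,0,0,0.045,0.026,0,0,0,0,0,0,0.026,0,0,0,0,0,0,0.026], "grip_force": 40}}

```text
time: 5.68
eef_pos: [551.9, 237.7, 70.4]
orientation: [3.141, 0.0, 0.198]
wrist_force: [-0.1, 0.5, 0.7]
grip_width: 26.0
grasp_force: 0.0
```

>>> {"api": "apply_moves", "payload": {"series": [0,0,0,0,0,0,0,0,0,0,0,0,0,0,0,0,0,0,0,0,0,0,0,0,0,0,0,0,0,0,0,0,0,0,0]}}

```text
time: 6.3
eef_pos: [552.4, 238.0, 71.2]
orientation: [-3.141, -0.001, 0.198]
wrist_force: [-1.0, -0.8, 5.8]
grip_width: 7.4
grasp_force: 42.6
```

>>> {"api": "apply_moves", "payload": {"series": [0,0,0,0,0,-0.03,0,0,0,0,0,0,-0.045,0,0,0,0,0,0,-0.045,0,0,0,0,0,0,-0.05,0,0,0,0,0,0,-0.045,0,0,0,0,-0.0165,0.0503,0,0,0,0,0,-0.0165,0.0503,0,0,0,0,0,-0.0165,0.0503,0,0,0,0,0,-0.0165,0.0503,0,0,0,0,0,-0.0165,0.0503,0,0]}}

```text
time: 7.55
eef_pos: [519.6, -26.7, 284.6]
orientation: [-3.141, 0.001, 0.198]
wrist_force: [0.5, -0.8, -0.4]
grip_width: 7.3
grasp_force: 41.8
```

>>> {"api": "apply_moves", "payload": {"series": [0,0,0,-0.0165,0.0503,0,0,0,0,0,-0.0165,0.0503,0,0,0,0,0,-0.0165,0.0503,0,0,0,0,0,-0.0165,0.0503,0,0,0,0,0.735,0,0,0,0,0,0,0.735,0,0,0,0,0,0,0.735,0,0,0,0,0,0,0,0,0,0.06,0,0,0,0,0,0,0.06,0,0,0,0,0,0,0,0]}}

```text
time: 8.8
eef_pos: [490.3, -232.7, 159.0]
orientation: [-3.138, 0.013, -0.187]
wrist_force: [-0.8, 0.3, 0.3]
grip_width: 7.4
grasp_force: 41.8
```

```bash
python3 - <<'E'
from h import *
o=get_obs();R,p=pose();print(p,o["orientation"],o["grip_width"])
P,im=cloud("wrist");cv2.imwrite("pics/w3.png",im)
print("expected top",p[2]+36.5)
panels(P,(p[0]-70,p[0]+70,p[1]-35,p[1]+35),p[2]+28,p[2]+45)
b=gaps(P,np.array([506.3,-178.7]),-100.7,54,66);print(b)
E
```

```text
[ 490.30303779 -232.74545711  158.97081097] [-3.13753421  0.01313373 -0.18692239] 7.420360830824792
expected top 195.47081096947053
panel 6015 [ 499.5 -235.1] [59.6 33.6] 14.6 z 198.2
panel 98 [ 501.2 -212.7] [5.7 1.9] 85.7 z 203.5
panel 100 [ 493.3 -256.3] [5.7 1.5] 78.6 z 203.4
(np.float64(46.31648168172282), np.float64(-100.80000000000014), [(np.float64(-56.42329690382937), np.float64(11.087888614662184)), (np.float64(-18.586655607316203), np.float64(11.287039783872164)), (np.float64(19.288002033401803), np.float64(11.504538062375497)), (np.float64(57.080529987423034), np.float64(12.437015220812974))])
```

View pics/w3.png

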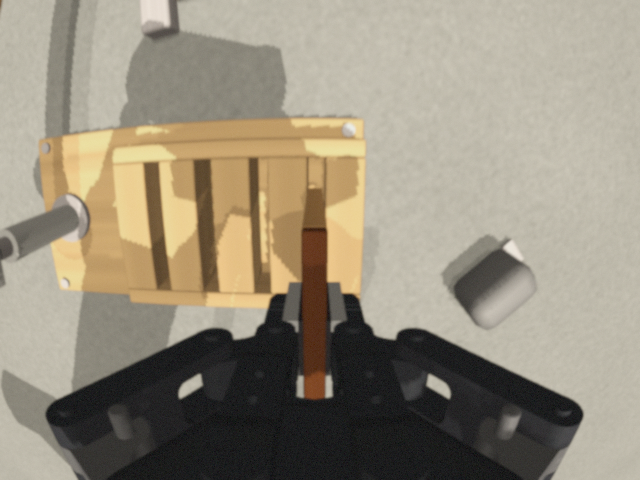

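```bash
cat >> h.py <<'E'
def held(P,top=-36.5):
    """held panel's top edge in tool coordinates: y centre, x ends, slope; world centre"""
    R,p=pose(); q=(P-p)@R; m=(abs(q[...,2]-top)<7)&(abs(q[...,1])<8)&(q[...,0]>-60)
    s=q[m]; xs=s[:,0]; c=[]
    for a in np.arange(0,36,6):
        k=(xs>a)&(xs<=a+6)
        if k.sum()>8: c.append((a+3,(np.percentile(s[k,1],2)+np.percentile(s[k,1],98))/2,np.ptp(s[k,1])))
    c=np.round(c,1); print("held y(x)",c.tolist(),"xmax",round(np.percentile(xs,99.5),1),"z",round(np.median(s[:,2]),1))
E
python3 - <<'E'
from h import *
P,im=cloud("wrist");R,p=pose();print(p,get_obs()["orientation"]);held(P)
C=np.array([506.3,-178.7]);b=gaps(P,C,-100.7,54,66);a=np.radians(b[1]);X=np.array([np.cos(a),np.sin(a)])
for r in b[2]:
    w=np.r_[C+X*r[0],60]; print(np.round(w,1),np.round((w-p)@R,1))
m=band(P,54,66,(380,640,-300,-40));print(cv2.minAreaRect(P[m][:,:2].astype(np.float32)))
E
```

```text
[ 495.40645316 -235.37899774  165.82856101] [-3.14145824e+00  5.75731634e-04 -1.86787099e-01]
held y(x) [[3.0, -0.4, 12.0], [9.0, 0.0, 15.9], [15.0, -0.4, 7.7], [21.0, -0.4, 8.1], [27.0, -0.4, 8.1], [33.0, -0.4, 7.9]] xmax 37.9 z -32.8
[ 517.  -123.4   60. ] [   0.4 -114.1  105.8]
[ 509.8 -160.5   60. ] [  0.3 -76.3 105.8]
[ 502.6 -197.7   60. ] [  0.2 -38.3 105.8]
[ 495.4 -235.1   60. ] [  0.   -0.2 105.8]
((505.8664245605469, -178.418701171875), (178.6900634765625, 120.05428314208984), 79.19728088378906)
```

>>> {"api": "apply_moves", "payload": {"series": [0,0,0,0,0,0.03,0,0,0,0,0,0,0.02,0,0,0,0,0,0,0.02,0,0,0,0,0,0,0.01,0,0,0,0,0,0,0.008,0,0,0,0,0,0,0,0]}}

```text
time: 9.65
eef_pos: [495.7, -235.6, 77.8]
orientation: [3.141, -0.001, -0.187]
wrist_force: [-0.7, -0.2, 0.2]
grip_width: 7.6
grasp_force: 42.6
```

>>> {"api": "apply_moves", "payload": {"series": [0,0,0,0,0,0.002,0,0,0,0,0,0,0,0.026,0,0,0,0,0,0,0.026,0,0,0,0,0,0,0.026,0,0,0,0,0,-0.03,0.026,0,0,0,0,0,-0.05,0.026,0,0,0,0,0,-0.05,0.026,0,0,0,0,0,-0.055,0.026]}}

```text
time: 10.65
eef_pos: [494.8, -235.1, 261.4]
orientation: [-3.141, 0.001, -0.187]
wrist_force: [1.2, -0.6, 0.4]
grip_width: 26.1
grasp_force: 0.0
```

>>> {"api": "apply_moves", "payload": {"series": [0,0,0,0.008,-0.0555,0,0.026,0,0,0,-0.0055,-0.0565,0,0.026,0,0,0,-0.0055,-0.0565,0,0.026,0,0,0,-0.0055,-0.0565,0,0.026,0,0,0,-0.0055,-0.0565,0,0.026,0,0,0,-0.0055,-0.0565,0,0.026,0,0,0,-0.0055,-0.0565,0,0.026,0,0,0,-0.0055,-0.0565,0,0.026,0,0,0,-0.0055,-0.0565,0,0.026]}}

```text
time: 11.78
eef_pos: [554.2, 271.9, 260.4]
orientation: [-3.142, -0.0, -0.187]
wrist_force: [0.6, -0.8, -0.0]
grip_width: 26.5
grasp_force: 0.0
```

>>> {"api": "apply_moves", "payload": {"series": [0,0,-0.735,0,0,0,0.026,0,0,-0.735,0,0,0,0.026,0,0,-0.735,0,0,0,0.026,0,0,0,0,0,0,0.026,0,0,0,0,0,0,0.026]}}

```text
time: 12.4
eef_pos: [554.2, 269.9, 260.3]
orientation: [-3.142, 0.0, 0.196]
wrist_force: [-0.2, -0.4, -0.1]
grip_width: 25.8
grasp_force: 0.0
```

```bash
python3 - <<'E'
from h import *
print(pose()[1],get_obs()["orientation"])
P,im=cloud("wrist"); panels(P,(400,700,120,400),101,113)
P,im=cloud("top"); panels(P,(400,640,-300,-40),103,118)
R,p=pose()
for t in ((540,273.2,70),(528.4,309.4,70)): print(np.round(R.T@(np.array(t)-p),1))
E
```

```text
[554.18389451 269.94654163 260.27601622] [-3.14158625e+00  7.30150891e-05  1.95799114e-01]
panel 116 [656.1 300. ] [11.9 28. ] 28.2 z 104.7
panel 897 [539.6 273.2] [80.2  7.9] 11.4 z 107.8
panel 933 [529.  309.3] [79.1  8.5] 11.1 z 107.7
panel 105 [ 493.6 -238.6] [ 8.2 79.2] 79.2 z 113.2
[-13.3  -6.  190.3]
[-17.6 -43.8 190.3]
```

>>> {"api": "apply_moves", "payload": {"series": [0,0,0,-0.0133,-0.006,0.01,0.026,0,0,0,0,0,0.045,0.026,0,0,0,0,0,0.045,0.026,0,0,0,0,0,0.045,0.026,0,0,0,0,0,0.045,0.026,0,0,0,0,0,0,0.026,0,0,0,0,0,0,0.026]}}

```text
time: 13.38
eef_pos: [538.9, 273.2, 69.9]
orientation: [3.141, 0.001, 0.198]
wrist_force: [0.2, 0.3, 0.1]
grip_width: 26.1
grasp_force: 0.0
```

>>> {"api": "apply_moves", "payload": {"series": [0,0,0,0,0,0,0,0,0,0,0,0,0,0,0,0,0,0,0,0,0,0,0,0,0,0,0,0,0,0,0,0,0,0,0]}}

```text
time: 14.0
eef_pos: [540.2, 273.4, 70.9]
orientation: [-3.141, -0.0, 0.198]
wrist_force: [-2.1, -0.5, 3.9]
grip_width: 7.3
grasp_force: 42.2
```

>>> {"api": "apply_moves", "payload": {"series": [0,0,0,0,0,-0.03,0,0,0,0,0,0,-0.045,0,0,0,0,0,0,-0.045,0,0,0,0,0,0,-0.05,0,0,0,0,0,0,-0.045,0,0,0,0,-0.0144,0.0505,0,0,0,0,0,-0.0144,0.0505,0,0,0,0,0,-0.0144,0.0505,0,0,0,0,0,-0.0144,0.0505,0,0,0,0,0,-0.0144,0.0505,0,0]}}

```text
time: 15.25
eef_pos: [518.6, 9.9, 284.8]
orientation: [3.141, 0.0, 0.198]
wrist_force: [-0.6, -0.2, -0.7]
grip_width: 7.8
grasp_force: 41.6
```

>>> {"api": "apply_moves", "payload": {"series": [0,0,0,-0.0144,0.0505,0,0,0,0,0,-0.0144,0.0505,0,0,0,0,0,-0.0144,0.0505,0,0,0,0,0,-0.0144,0.0505,0,0,0,0,0.735,0,0,0,0,0,0,0.735,0,0,0,0,0,0,0.735,0,0,0,0,0,0,0,0,0,0.04,0,0,0,0,0,0,0,0,0,0,0,0,0,0,0]}}

```text
time: 16.5
eef_pos: [502.4, -197.9, 245.7]
orientation: [3.142, 0.0, -0.187]
wrist_force: [-0.2, 0.0, 0.8]
grip_width: 7.6
grasp_force: 41.6
```

```bash
cat > chk.py <<'E'
from h import *
P,im=cloud("wrist");R,p=pose();print(np.round(p,1),np.round(get_obs()["orientation"],3));held(P)
C=np.array([506.3,-178.7]);a=np.radians(-100.75);X=np.array([np.cos(a),np.sin(a)])
b=gaps(P,C,-100.7,54,66);print(round(b[1],1),np.round(b[2],1).tolist())
for r in (-56.5,-18.65,19.3,57.1):
    w=np.r_[C+X*r,60]; print(np.round((w-p)@R,1))
panels(P,(400,600,-300,-40),103,117)
E
python3 chk.py
```

```text
[ 502.9 -198.1  246.5] [ 3.141e+00 -2.000e-03 -1.870e-01]
held y(x) [[3.0, 0.2, 11.6], [9.0, -0.0, 15.9], [15.0, 0.2, 10.1], [21.0, 0.2, 8.1], [27.0, 0.2, 8.1], [33.0, 0.2, 8.0]] xmax 39.6 z -35.3
-100.9 [[-56.5, 11.0], [-18.4, 11.7], [19.2, 12.4], [63.2, 15.0]]
[ -0.5 -76.3 186.5]
[ -0.6 -38.4 186.5]
[ -0.6  -0.5 186.5]
[ -0.6  37.3 186.5]
panel 1127 [ 495.7 -236.6] [ 8.5 79.8] 78.9 z 111.8
```

>>> {"api": "apply_moves", "payload": {"series": [0,0,0,0,-0.0006,0.05,0,0,0,0,0,0,0.04,0,0,0,0,0,0,0.03,0,0,0,0,0,0,0.02,0,0,0,0,0,0,0.015,0,0,0,0,0,0,0.012,0,0,0,0,0,0,0,0,0,0,0,0,0,0,0]}}

```text
time: 17.55
eef_pos: [503.1, -197.6, 79.1]
orientation: [3.141, -0.001, -0.187]
wrist_force: [-0.4, -0.5, -0.6]
grip_width: 7.5
grasp_force: 41.6
```

>>> {"api": "apply_moves", "payload": {"series": [0,0,0,0,0,0.003,0,0,0,0,0,0,0,0.026,0,0,0,0,0,0,0.026,0,0,0,0,0,0,0.026,0,0,0,0,0,-0.03,0.026,0,0,0,0,0,-0.05,0.026,0,0,0,0,0,-0.05,0.026,0,0,0,0,0,-0.055,0.026]}}

```text
time: 18.55
eef_pos: [501.9, -197.0, 261.5]
orientation: [-3.141, 0.001, -0.187]
wrist_force: [0.9, -0.4, -0.1]
grip_width: 25.7
grasp_force: 0.0
```

>>> {"api": "apply_moves", "payload": {"series": [0,0,0,-0.0076,-0.0559,0,0.026,0,0,0,-0.0076,-0.0559,0,0.026,0,0,0,-0.0076,-0.0559,0,0.026,0,0,0,-0.0076,-0.0559,0,0.026,0,0,0,-0.0076,-0.0559,0,0.026,0,0,0,-0.0076,-0.0559,0,0.026,0,0,0,-0.0076,-0.0559,0,0.026,0,0,0,-0.0076,-0.0559,0,0.026,0,0,0,-0.0076,-0.0559,0,0.026]}}

```text
time: 19.68
eef_pos: [528.6, 311.7, 260.4]
orientation: [-3.142, -0.0, -0.187]
wrist_force: [0.2, -1.1, 0.6]
grip_width: 25.9
grasp_force: 0.0
```

>>> {"api": "apply_moves", "payload": {"series": [0,0,-0.735,0,0,0,0.026,0,0,-0.735,0,0,0,0.026,0,0,-0.735,0,0,0,0.026,0,0,0,0,0,0,0.026,0,0,0,0,0,0,0.026]}}

```text
time: 20.3
eef_pos: [528.7, 309.7, 260.3]
orientation: [3.142, 0.0, 0.196]
wrist_force: [-0.5, -1.0, -0.4]
grip_width: 25.9
grasp_force: 0.0
```

```bash
python3 - <<'E'
from h import *
P,im=cloud("wrist"); R,p=pose();print(p,get_obs()["orientation"]); panels(P,(400,620,120,400),101,113)
P2,im=cloud("top"); panels(P2,(400,640,-300,-40),103,118)
for t in [(529,309.3,70)]: print(np.round(R.T@(np.array(t)-p),1))
E
```

```text
[528.71053855 309.74444798 260.31833571] [-3.14153534e+00 -2.78729946e-05  1.96157534e-01]
panel 934 [528.9 309.9] [78.6  7.6] 11.4 z 107.8
panel 106 [ 501.9 -200.2] [ 8.7 78.2] 79.7 z 114.0
panel 110 [ 493.5 -238. ] [ 9.  78.6] 79.6 z 113.8
[  0.2   0.5 190.3]
```

>>> {"api": "apply_moves", "payload": {"series": [0,0,0,0,0,0.01,0.026,0,0,0,0,0,0.045,0.026,0,0,0,0,0,0.045,0.026,0,0,0,0,0,0.045,0.026,0,0,0,0,0,0.045,0.026,0,0,0,0,0,0,0.026,0,0,0,0,0,0,0.026]}}

```text
time: 21.28
eef_pos: [529.5, 310.2, 71.4]
orientation: [-3.141, -0.001, 0.198]
wrist_force: [-0.3, 0.8, 0.2]
grip_width: 25.6
grasp_force: 0.0
```

>>> {"api": "apply_moves", "payload": {"series": [0,0,0,0,0,0,0,0,0,0,0,0,0,0,0,0,0,0,0,0,0,0,0,0,0,0,0,0,0,0,0,0,0,0,0]}}

```text
time: 21.9
eef_pos: [530.7, 310.8, 73.2]
orientation: [-3.14, -0.005, 0.198]
wrist_force: [-0.3, -0.1, 7.7]
grip_width: 7.3
grasp_force: 41.9
```

>>> {"api": "apply_moves", "payload": {"series": [0,0,0,0,0,-0.03,0,0,0,0,0,0,-0.045,0,0,0,0,0,0,-0.045,0,0,0,0,0,0,-0.05,0,0,0,0,0,0,-0.045,0,0,0,0,-0.0123,0.0508,0,0,0,0,0,-0.0123,0.0508,0,0,0,0,0,-0.0123,0.0508,0,0,0,0,0,-0.0123,0.0508,0,0,0,0,0,-0.0123,0.0508,0,0]}}

```text
time: 23.15
eef_pos: [517.9, 47.1, 285.9]
orientation: [3.141, -0.001, 0.198]
wrist_force: [0.0, -0.1, -0.9]
grip_width: 7.3
grasp_force: 40.9
```

>>> {"api": "apply_moves", "payload": {"series": [0,0,0,-0.0123,0.0508,0,0,0,0,0,-0.0123,0.0508,0,0,0,0,0,-0.0123,0.0508,0,0,0,0,0,-0.0123,0.0508,0,0,0,0,0.735,0,0,0,0,0,0,0.735,0,0,0,0,0,0,0.735,0,0,0,0,0,0,0,0,0,0.04,0,0,0,0,0,0,0,0,0,0,0,0,0,0,0]}}

```text
time: 24.4
eef_pos: [510.3, -160.2, 246.2]
orientation: [3.142, -0.001, -0.187]
wrist_force: [-0.1, 0.4, 0.2]
grip_width: 7.3
grasp_force: 40.9
```

```bash
python3 chk.py
```

```text
[ 510.8 -160.5  246.9] [ 3.141e+00 -2.000e-03 -1.870e-01]
held y(x) [[3.0, 0.1, 11.3], [9.0, -0.0, 16.0], [15.0, 0.1, 7.8], [21.0, 0.1, 7.7], [27.0, 0.2, 7.6], [33.0, 0.2, 8.1]] xmax 37.6 z -33.1
-99.3 [[-56.5, 10.5], [-18.1, 11.4], [23.8, 14.1], [65.9, 18.8]]
[ -1.4 -37.8 186.9]
[-1.400e+00  1.000e-01  1.869e+02]
[ -1.4  38.  186.9]
[ -1.5  75.8 186.9]
panel 1120 [ 503.6 -198. ] [ 8.3 79.7] 79.3 z 111.7
panel 1129 [ 495.9 -236.3] [ 9. 80.] 78.9 z 111.7
```

>>> {"api": "apply_moves", "payload": {"series": [0,0,0,0,0,0.05,0,0,0,0,0,0,0.04,0,0,0,0,0,0,0.03,0,0,0,0,0,0,0.02,0,0,0,0,0,0,0.015,0,0,0,0,0,0,0.012,0,0,0,0,0,0,0,0,0,0,0,0,0,0,0]}}

```text
time: 25.45
eef_pos: [510.7, -160.5, 79.1]
orientation: [3.141, -0.001, -0.187]
wrist_force: [0.5, -0.7, -0.7]
grip_width: 7.2
grasp_force: 40.9
```

>>> {"api": "apply_moves", "payload": {"series": [0,0,0,0,0,0.002,0,0,0,0,0,0,0,0.026,0,0,0,0,0,0,0.026,0,0,0,0,0,0,0.026,0,0,0,0,0,-0.03,0.026,0,0,0,0,0,-0.05,0.026,0,0,0,0,0,-0.05,0.026,0,0,0,0,0,-0.055,0.026,0,0,0,0,0,0,0.026]}}

```text
time: 26.58
eef_pos: [513.5, -161.4, 267.8]
orientation: [3.14, -0.012, -0.187]
wrist_force: [-0.3, -0.0, 0.0]
grip_width: 26.3
grasp_force: 0.0
```

```bash
python3 - <<'E'
from h import *
P,im=cloud("wrist"); R,p=pose();o=get_obs();print(p,o["orientation"],np.round(o["q"],2)); panels(P,(400,620,-300,-40),103,117)
m=band(P,150,190,(600,700,-100,20));print("peg",P[m].mean(0),cv2.minAreaRect(P[m][:,:2].astype(np.float32)))
P2,im=cloud("top");print("top");panels(P2,(300,850,-350,400),85,118);m=band(P2,165,190,(600,700,-100,20));print("peg",P2[m].mean(0))
E
```

```text
[ 511.76269459 -160.84227866  264.51973256] [ 3.14059251 -0.00616418 -0.18687524] [-0.35 -0.02  1.86  0.    1.3   1.41]
panel 962 [ 503.6 -198.5] [ 8.4 80. ] 79.1 z 111.8
panel 914 [ 508.7 -161. ] [ 7.6 80. ] 79.1 z 111.8
panel 1047 [ 495.8 -236.6] [ 9. 80.] 79.0 z 111.8
peg [642.07435785 -45.63764351 172.98244569] ((643.4223022460938, -42.91368103027344), (15.85808277130127, 15.609884262084961), 31.213394165039062)
top
panel 178 [659.5 299. ] [46.5 47.8] 45.7 z 102.4
peg [641.34601963 -44.32926576 180.83678254]
```

>>> {"api": "apply_moves", "payload": {"series": [0,0,0.86,0,0,0,0.045,0,0,0.86,0,0,0,0.045,0,0,0.86,0,0,0,0.045,0,0,0.86,0,0,0,0.045,0,0,0.86,0,0,0,0.045,0,0,0,-0.0042,-0.044,0,0.045,0,0,0,-0.0042,-0.044,0,0.045,0,0,0,-0.0042,-0.044,0,0.045,0,0,0,-0.0042,-0.044,0,0.045,0,0,0,0,0,0,0.045]}}

```text
time: 27.92
eef_pos: [642.3, -40.2, 257.8]
orientation: [3.139, 0.004, -0.934]
wrist_force: [-0.8, -1.0, -0.3]
grip_width: 44.7
grasp_force: 0.0
```

```bash
python3 - <<'E'
from h import *
P,im=cloud("wrist"); R,p=pose();o=get_obs();print(p,o["orientation"],np.round(o["q"],2))
m=band(P,176,190,(615,680,-80,-10));print("peg",P[m].mean(0) if m.any() else None,cv2.minAreaRect(P[m][:,:2].astype(np.float32)))
m=band(P,176,190,(500,580,-60,30));print("ring",cv2.minAreaRect(P[m][:,:2].astype(np.float32)),np.median(P[m][:,2]))
print(np.round(R.T@(np.array([643.8,-43,152])-p),1))
E
```

```text
[641.24282834 -41.43529209 258.11976268] [ 3.13764937  0.0032311  -0.93523145] [-0.1   0.19  1.64 -0.    1.31  2.4 ]
peg [644.33883591 -42.90422707 181.92403776] ((644.0387573242188, -42.58307647705078), (14.90615463256836, 15.651734352111816), 35.950889587402344)
ring ((544.7769165039062, -17.254487991333008), (53.644859313964844, 17.14007568359375), 71.25355529785156) 178.7384980768108
[  3.1  -1.5 106.1]
```

>>> {"api": "apply_moves", "payload": {"series": [0,0,0,0.003,-0.0015,0.026,0.04,0,0,0,0,0,0.04,0.04,0,0,0,0,0,0.025,0.03,0,0,0,0,0,0.015,0.03,0,0,0,0,0,0,0.03,0,0,0,0,0,0,0.01,0,0,0,0,0,0,0.01,0,0,0,0,0,0,0.01], "grip_force": 20}}

```text
time: 28.98
eef_pos: [645.8, -44.2, 156.5]
orientation: [-3.14, -0.002, -0.937]
wrist_force: [0.7, -0.8, 0.9]
grip_width: 15.4
grasp_force: 21.8
```

```bash
python3 - <<'E'
from h import *
R,p=pose();o=get_obs();print(p,o["orientation"],o["grip_width"],o["grasp_force"],o["wrist_force"])
S=np.array([537.5,-15.3]); d=p[:2]-S; r=np.hypot(*d); a0=np.degrees(np.arctan2(d[1],d[0]));print(r,a0)
prev=p[:2];Rz=Ro.from_euler('xyz',[np.pi,0,o["orientation"][2]]).as_matrix()
N=20
for a in np.linspace(a0,-101,N+1)[1:]:
    t=S+110*np.array([np.cos(np.radians(a)),np.sin(np.radians(a))]) 
    print(np.round((Rz.T@np.r_[t-prev,0])[:2]/1000,4),end=' ');prev=t
E
```

```text
[645.79318785 -44.2055477  156.48604069] [-3.14009365e+00 -1.68136872e-03 -9.37254176e-01] 15.381703529102166 21.77355319261551 [ 0.72945413 -0.7953518   0.85834706]
112.08454497310103 -14.944933036956822
[0.0033 0.0079] [0.0044 0.007 ] [0.0039 0.0073] [0.0033 0.0076] [0.0027 0.0078] [0.0022 0.008 ] [0.0015 0.0081] [0.0009 0.0082] [0.0003 0.0083] [-0.0003  0.0083] [-0.0009  0.0082] [-0.0015  0.0081] [-0.0021  0.008 ] [-0.0027  0.0078] [-0.0033  0.0076] [-0.0039  0.0073] [-0.0044  0.007 ] [-0.0049  0.0066] [-0.0054  0.0062] [-0.0059  0.0058]
```

>>> {"api": "apply_moves", "payload": {"series": [0,0,0,0.0043,0.0073,0,0.01,0,0,0,0.0044,0.007,0,0.01,0,0,0,0.0039,0.0073,0,0.01,0,0,0,0.0033,0.0076,0,0.01,0,0,0,0.0027,0.0078,0,0.01,0,0,0,0.0022,0.008,0,0.01,0,0,0,0.0015,0.0081,0,0.01,0,0,0,0.0009,0.0082,0,0.01,0,0,0,0.0003,0.0083,0,0.01,0,0,0,-0.0003,0.0083,0,0.01]}}

```text
time: 30.22
eef_pos: [596.7, -109.9, 156.3]
orientation: [-3.14, -0.003, -0.938]
wrist_force: [5.2, -1.8, 1.6]
grip_width: 15.0
grasp_force: 21.9
```

>>> {"api": "apply_moves", "payload": {"series": [0,0,0,-0.0009,0.0082,0,0.01,0,0,0,-0.0015,0.0081,0,0.01,0,0,0,-0.0021,0.008,0,0.01,0,0,0,-0.0027,0.0078,0,0.01,0,0,0,-0.0033,0.0076,0,0.01,0,0,0,-0.0039,0.0073,0,0.01,0,0,0,-0.0044,0.007,0,0.01,0,0,0,0,0,0,0.01]}}

```text
time: 31.22
eef_pos: [539.9, -125.0, 154.8]
orientation: [3.141, 0.002, -0.938]
wrist_force: [-0.3, 5.4, 0.9]
grip_width: 15.3
grasp_force: 22.2
```

```bash
python3 - <<'E'
from h import *
R,p=pose();o=get_obs();print(p,o["orientation"],o["grip_width"],o["grasp_force"],o["wrist_force"],o["q"])
S=np.array([537.5,-15.3]); d=p[:2]-S; r=np.hypot(*d); a0=np.degrees(np.arctan2(d[1],d[0]));print(r,a0)
E
```

```text
[ 539.87981094 -124.9549882   154.77040296] [ 3.14075758e+00  2.23199903e-03 -9.37505023e-01] 15.327441996533235 22.209384441375732 [-0.33356047  5.39869081  0.94086865] [-2.72845273e-01  9.93423428e-02  1.94370414e+00  8.06846996e-04
  1.10081823e+00  2.23508893e+00]
109.68080934110674 -88.75672120715956
```

>>> {"api": "apply_moves", "payload": {"series": [0,0,0,-0.0049,0.0066,0,0.01,0,0,0,-0.0054,0.0062,0,0.01,0,0,0,-0.0059,0.0058,0,0.01,0,0,0,-0.0015,0.0013,0,0.01,0,0,0,0,0,0,0.01]}}

```text
time: 31.85
eef_pos: [515.5, -123.1, 155.6]
orientation: [-3.14, -0.001, -0.937]
wrist_force: [5.1, 3.6, -0.3]
grip_width: 15.0
grasp_force: 22.1
```

>>> {"api": "apply_moves", "payload": {"series": [0,0,0,-0.0022,0.002,0,0.01,0,0,0,0,0,0,0.01]}}

```text
time: 32.1
eef_pos: [513.8, -122.7, 155.9]
orientation: [-3.138, -0.003, -0.938]
wrist_force: [7.7, 3.8, -2.1]
grip_width: 15.2
grasp_force: 22.0
```

>>> {"api": "apply_moves", "payload": {"series": [0,0,0,-0.0022,0.002,0,0.01,0,0,0,0,0,0,0.01]}}

```text
time: 32.35
eef_pos: [512.2, -122.2, 156.3]
orientation: [-3.136, -0.005, -0.938]
wrist_force: [11.2, 3.8, -3.0]
grip_width: 15.2
grasp_force: 21.8
```

>>> {"api": "apply_moves", "payload": {"series": [0,0,0,0,0,0,0.045,0,0,0,0,0,0,0.045,0,0,0,0,0,0,0.045,0,0,0,0,0,-0.03,0.045,0,0,0,0,0,-0.04,0.045,0,0,0,0,0,-0.04,0.045,0,0,0,0,0,0,0.045,0,0,0,0,0,0,0.045]}}

```text
time: 33.35
eef_pos: [508.3, -122.1, 264.6]
orientation: [3.141, 0.001, -0.937]
wrist_force: [-0.3, -0.9, -0.7]
grip_width: 44.8
grasp_force: 0.0
```

```bash
python3 - <<'E'
from h import *
for c in("wrist","top"):
    P,im=cloud(c); R,p=pose();o=get_obs();print(p,o["orientation"],np.round(o["q"],2)); cv2.imwrite(f"pics/b_{c}.png",im)
    S=np.array([537.5,-15.3])
    m=band(P,174,190,(480,560,-150,-90));
    if m.any(): q=cv2.minAreaRect(P[m][:,:2].astype(np.float32))[0];d=np.array(q)-S;print("peg",q,np.degrees(np.arctan2(d[1],d[0])),np.hypot(*d))
    m=band(P,128,145,(420,580,-300,-60));print("bar",cv2.minAreaRect(P[m][:,:2].astype(np.float32)))
    m=band(P,174,188,(500,580,-60,30));print("ring",cv2.minAreaRect(P[m][:,:2].astype(np.float32)) if m.any() else 0,np.median(P[m][:,2]))
E
```

```text
[ 507.87861698 -121.90345021  263.80000865] [ 3.13975384e+00  1.91276868e-03 -9.37399995e-01] [-0.28 -0.04  1.88 -0.    1.3   2.23]
peg (517.0230712890625, -122.97159576416016) -100.76789222752197 109.60144681450846
bar ((510.00146484375, -158.7861785888672), (206.76681518554688, 32.852142333984375), 79.24537658691406)
ring ((550.3267822265625, -23.612056732177734), (44.196685791015625, 22.83969497680664), 69.3849868774414) 181.1348427914237
[ 507.73613515 -121.81963523  263.44872003] [ 3.13941401e+00  2.44597560e-03 -9.37408233e-01] [-0.28 -0.04  1.88 -0.    1.3   2.23]
bar ((525.804443359375, -69.4793472290039), (17.532114028930664, 32.51810073852539), 84.77566528320312)
ring ((534.7416381835938, -16.01662826538086), (51.52216720581055, 51.04124069213867), 0.7856119871139526) 180.89149591907383
```

View pics/b_wrist.png

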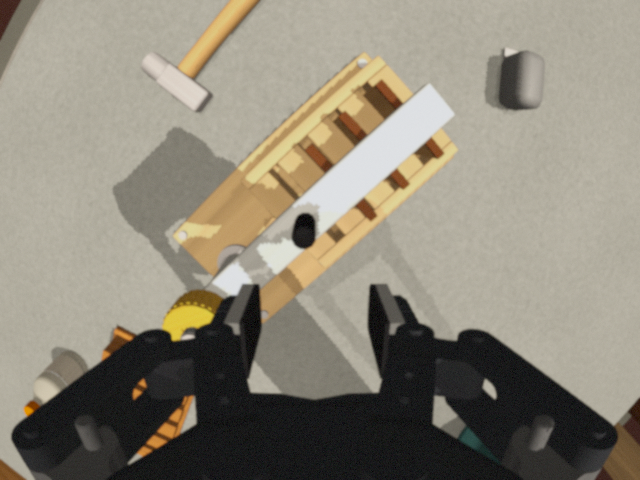

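>>> {"api": "apply_moves", "payload": {"series": [0,0,-1.04,0,0,0,0.075,0,0,-1.04,0,0,0,0.075,0,0,-1.04,0,0,0,0.075,0,0,-1.04,0,0,0,0.075,0,0,-1.04,0,0,0,0.075,0,0,-1.04,0,0,0,0.075,0,0,-1.04,0,0,0,0.075,0,0,-1.04,0,0,0,0.075,0,0,-1.04,0,0,0,0.075]}}

```text
time: 34.58
eef_pos: [507.9, -121.8, 263.3]
orientation: [-3.139, 0.002, 0.702]
wrist_force: [0.2, 0.1, -0.3]
grip_width: 74.8
grasp_force: 0.0
```

>>> {"api": "apply_moves", "payload": {"series": [0,0,-1.04,0,0,0,0.075,0,0,-1.04,0,0,0,0.075,0,0,-1.04,0,0,0,0.075,0,0,-1.04,0,0,0,0.075,0,0,-1.04,0,0,0,0.075,0,0,-1.04,0,0,0,0.075,0,0,-1.04,0,0,0,0.075,0,0,-1.04,0,0,0,0.075,0,0,-1.04,0,0,0,0.075]}}

```text
time: 35.7
eef_pos: [507.9, -121.8, 263.3]
orientation: [-3.14, -0.003, 2.336]
wrist_force: [-0.3, 0.3, 0.6]
grip_width: 75.1
grasp_force: 0.0
```

>>> {"api": "apply_moves", "payload": {"series": [0,0,-1.04,0,0,0,0.075,0,0,-1.04,0,0,0,0.075,0,0,-1.04,0,0,0,0.075,0,0,-1.04,0,0,0,0.075,0,0,-1.04,0,0,0,0.075,0,0,-1.04,0,0,0,0.075,0,0,-1.04,0,0,0,0.075,0,0,0,0,0,0,0.075,0,0,0,0,0,0,0.075]}}

```text
time: 36.83
eef_pos: [508.4, -121.9, 264.3]
orientation: [3.14, -0.001, -2.686]
wrist_force: [0.2, 0.4, 0.1]
grip_width: 75.0
grasp_force: 0.0
```

```bash
python3 - <<'E'
from h import *
P,im=cloud("wrist"); R,p=pose();o=get_obs();print(p,o["orientation"],np.round(o["q"],2))
m=band(P,174,186,(500,580,-60,30));print("ring",cv2.minAreaRect(P[m][:,:2].astype(np.float32)) if m.any() else 0,np.median(P[m][:,2]))
Rz=Ro.from_euler('xyz',[np.pi,0,o["orientation"][2]]).as_matrix()
print(np.round(Rz.T@(np.array([537.5,-15.3,150])-p),1))
E
```

```text
[ 508.5935879  -121.91454069  264.57810275] [ 3.14080924e+00 -9.52841226e-04 -2.68498833e+00] [-0.28 -0.04  1.88 -0.    1.3  -2.31]
ring ((549.8053588867188, -29.89020347595215), (45.556026458740234, 14.58449649810791), 43.54806137084961) 180.9724688734961
[-73.   82.9 114.6]
```

>>> {"api": "apply_moves", "payload": {"series": [0,0,0,-0.0365,0.0415,0,0.075,0,0,0,-0.0365,0.0415,0,0.075,0,0,-1.04,0,0,0,0.075,0,0,-1.04,0,0,0,0.075,0,0,0,0,0,0,0.075,0,0,0,0,0,0,0.075,0,0,0,0,0,0,0.075]}}

```text
time: 37.75
eef_pos: [537.6, -15.5, 265.3]
orientation: [3.142, -0.0, -2.322]
wrist_force: [-0.9, 0.3, -0.8]
grip_width: 74.9
grasp_force: 0.0
```

```bash
cat > ring.py <<'E'
from h import *
P,im=cloud("wrist"); R,p=pose();o=get_obs();print(np.round(p,1),np.round(o["orientation"],3),np.round(o["q"],2),o["grip_width"]); cv2.imwrite("pics/ring.png",im)
m=band(P,164,183.5,(500,580,-60,30));q=P[m];zt=np.percentile(q[:,2],60);k=abs(q[:,2]-zt)<2.5;k2=q[k]
(c,r)=cv2.minEnclosingCircle(k2[:,:2].astype(np.float32));print("ring",c,r,cv2.minAreaRect(k2[:,:2].astype(np.float32)),"top z",np.median(k2[:,2]))
m=band(P,189,196,(515,560,-40,10));print("stud",P[m].mean(0),m.sum())
Rz=Ro.from_euler('xyz',[np.pi,0,o["orientation"][2]]).as_matrix()
print(np.round(Rz.T@(np.array([537.5,-15.3,150])-p),1))
E
python3 ring.py
```

```text
[537.6 -15.5 265.3] [ 3.142 -0.    -2.322] [-0.08 -0.02  1.85  0.    1.3  -2.47] 74.83302389495373
ring (537.0935668945312, -15.281678199768066) 26.671104431152344 ((536.9223022460938, -15.06338119506836), (52.13718032836914, 51.472068786621094), 16.258695602416992) top z 181.43858557985044
stud [536.92526494 -15.15007592 191.52869501] 532
[-1.000e-01  2.000e-01  1.153e+02]
```

View pics/ring.png

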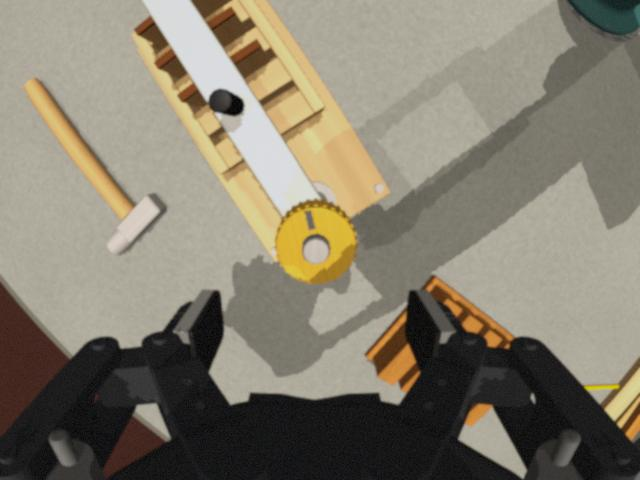

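>>> {"api": "apply_moves", "payload": {"series": [0,0,0,0,0,0.05,0.075,0,0,0,0,0,0.04,0.075,0,0,0,0,0,0.03,0.075,0,0,0,0,0,0,0.075,0,0,0,0,0,0,0.045,0,0,0,0,0,0,0.045,0,0,0,0,0,0,0.045,0,0,0,0,0,0,0.045], "grip_force": 60}}

```text
time: 38.8
eef_pos: [537.9, -14.5, 147.9]
orientation: [3.141, 0.002, -2.32]
wrist_force: [-5.5, 2.1, 4.3]
grip_width: 50.4
grasp_force: 62.0
```

>>> {"api": "apply_moves", "payload": {"series": [0,0,0.5,0,0,0.0001,0.045,0,0,1,0,0,0.00017,0.045,0,0,1,0,0,0.00017,0.045,0,0,1,0,0,0.00017,0.045,0,0,1,0,0,0.00017,0.045]}}

```text
time: 39.42
eef_pos: [537.8, -14.6, 147.1]
orientation: [3.141, 0.001, -3.111]
wrist_force: [-4.3, 3.2, 4.9]
grip_width: 50.7
grasp_force: 62.0
```

```bash
python3 - <<'E'
from h import *
o=get_obs();print({k:np.round(v,2) for k,v in o.items()})
E
```

```text
{'time': np.float64(39.42), 'q': array([-0.07,  0.07,  1.99,  0.  ,  1.08, -1.68]), 'joint_vel': array([ 0.  ,  0.  ,  0.  , -0.  , -0.  ,  1.38]), 'joint_torque': array([ -1.37, -36.31, -34.71,  -0.61,  -1.67,  -1.39]), 'eef_pos': array([537.8 , -14.56, 147.05]), 'orientation': array([ 3.14,  0.  , -3.11]), 'wrist_force': array([-4.27,  3.22,  4.87]), 'ft_torque': array([0.38, 0.83, 0.04]), 'grasp_force': np.float64(61.98), 'grip_width': np.float64(50.7)}
```

>>> {"api": "apply_moves", "payload": {"series": [0,0,1,0,0,0.00017,0.045,0,0,1,0,0,0.00017,0.045,0,0,1,0,0,0.00017,0.045,0,0,1,0,0,0.00017,0.045,0,0,1,0,0,0.00017,0.045,0,0,1,0,0,0.00017,0.045,0,0,1,0,0,0.00017,0.045,0,0,1,0,0,0.00017,0.045,0,0,1,0,0,0.00017,0.045,0,0,1,0,0,0.00017,0.045]}}

```text
time: 40.67
eef_pos: [537.4, -14.5, 145.4]
orientation: [-3.141, -0.001, 1.427]
wrist_force: [-5.6, 2.2, 5.4]
grip_width: 50.7
grasp_force: 62.1
```

>>> {"api": "apply_moves", "payload": {"series": [0,0,1,0,0,0.00017,0.045,0,0,1,0,0,0.00017,0.045,0,0,1,0,0,0.00017,0.045,0,0,1,0,0,0.00017,0.045,0,0,1,0,0,0.00017,0.045,0,0,1,0,0,0.00017,0.045,0,0,1,0,0,0.00017,0.045,0,0,1,0,0,0.00017,0.045,0,0,1,0,0,0.00017,0.045,0,0,1,0,0,0.00017,0.045]}}

```text
time: 41.92
eef_pos: [537.7, -14.2, 143.7]
orientation: [-3.139, -0.0, -0.319]
wrist_force: [-5.5, 3.2, 4.7]
grip_width: 50.8
grasp_force: 62.0
```

>>> {"api": "apply_moves", "payload": {"series": [0,0,1,0,0,0.00017,0.045,0,0,1,0,0,0.00017,0.045,0,0,1,0,0,0.00017,0.045,0,0,0,0,0,0,0.045,0,0,0,0,0,0,0.075,0,0,0,0,0,0,0.075,0,0,0,0,0,0,0.075,0,0,0,0,0,0,0.075]}}

```text
time: 42.92
eef_pos: [537.8, -15.4, 140.7]
orientation: [-3.141, -0.0, -0.836]
wrist_force: [-0.8, -0.6, -0.0]
grip_width: 75.3
grasp_force: 0.0
```

```bash
python3 - <<'E'
from h import *
o=get_obs();print({k:np.round(v,2) for k,v in o.items()})
E
```

```text
{'time': np.float64(42.92), 'q': array([-0.07,  0.08,  1.99, -0.  ,  1.07,  2.33]), 'joint_vel': array([-0.,  0.,  0.,  0.,  0., -0.]), 'joint_torque': array([ 1.000e-02, -3.842e+01, -3.380e+01, -0.000e+00, -1.000e-02,
        0.000e+00]), 'eef_pos': array([537.8 , -15.35, 140.73]), 'orientation': array([-3.14, -0.  , -0.84]), 'wrist_force': array([-0.8 , -0.58, -0.02]), 'ft_torque': array([ 0.  ,  0.  , -0.01]), 'grasp_force': np.float64(0.0), 'grip_width': np.float64(75.29)}
```

>>> {"api": "apply_moves", "payload": {"series": [0,0,-1.02,0,0,0,0.075,0,0,-1.02,0,0,0,0.075,0,0,-1.02,0,0,0,0.075,0,0,-1.02,0,0,0,0.075,0,0,-1.02,0,0,0,0.075,0,0,-1.02,0,0,0,0.075,0,0,-1.02,0,0,0,0.075,0,0,-1.02,0,0,0,0.075,0,0,-1.02,0,0,0,0.075]}}

```text
time: 44.05
eef_pos: [537.6, -15.3, 140.5]
orientation: [-3.141, 0.0, 0.772]
wrist_force: [0.7, 0.1, 0.5]
grip_width: 75.1
grasp_force: 0.0
```

>>> {"api": "apply_moves", "payload": {"series": [0,0,-1.02,0,0,0,0.075,0,0,-1.02,0,0,0,0.075,0,0,-1.02,0,0,0,0.075,0,0,-1.02,0,0,0,0.075,0,0,-1.02,0,0,0,0.075,0,0,-1.02,0,0,0,0.075,0,0,-1.02,0,0,0,0.075,0,0,-1.02,0,0,0,0.075,0,0,-1.02,0,0,0,0.075]}}

```text
time: 45.18
eef_pos: [537.6, -15.3, 140.4]
orientation: [-3.141, -0.0, 2.374]
wrist_force: [-0.7, 0.4, -0.2]
grip_width: 75.1
grasp_force: 0.0
```

>>> {"api": "apply_moves", "payload": {"series": [0,0,-1.02,0,0,0,0.075,0,0,-1.02,0,0,0,0.075,0,0,-1.02,0,0,0,0.075,0,0,-1.02,0,0,0,0.075,0,0,-1.02,0,0,0,0.075,0,0,-1.02,0,0,0,0.075,0,0,-1.02,0,0,0,0.075,0,0,-1.02,0,0,0,0.075,0,0,-1.02,0,0,0,0.075]}}

```text
time: 46.3
eef_pos: [537.6, -15.3, 140.4]
orientation: [3.141, -0.0, -2.307]
wrist_force: [0.3, 0.3, 0.0]
grip_width: 74.9
grasp_force: 0.0
```

>>> {"api": "apply_moves", "payload": {"series": [0,0,0,0,0,0,0.075,0,0,0,0,0,0,0.045,0,0,0,0,0,0,0.045,0,0,0,0,0,0,0.045,0,0,0,0,0,0,0.045,0,0,0,0,0,0,0.045]}}

```text
time: 47.05
eef_pos: [537.3, -15.0, 140.9]
orientation: [3.141, -0.0, -2.313]
wrist_force: [-5.1, 2.8, 5.2]
grip_width: 50.6
grasp_force: 61.9
```

```bash
python3 - <<'E'
from h import *
o=get_obs();print({k:np.round(v,2) for k,v in o.items()})
E
```

```text
{'time': np.float64(47.05), 'q': array([-0.07,  0.08,  1.99,  0.  ,  1.07, -2.47]), 'joint_vel': array([ 0.,  0., -0.,  0., -0., -0.]), 'joint_torque': array([ -0.94, -35.74, -33.38,  -0.54,  -1.32,  -0.07]), 'eef_pos': array([537.26, -14.95, 140.92]), 'orientation': array([ 3.14, -0.  , -2.31]), 'wrist_force': array([-5.15,  2.82,  5.16]), 'ft_torque': array([ 0.29,  0.66, -0.11]), 'grasp_force': np.float64(61.89), 'grip_width': np.float64(50.65)}
```

Stroke 2: 27 rows of 10.2°.

>>> {"api": "apply_moves", "payload": {"series": [0,0,1.02,0,0,0.00017,0.045,0,0,1.02,0,0,0.00017,0.045,0,0,1.02,0,0,0.00017,0.045,0,0,1.02,0,0,0.00017,0.045,0,0,1.02,0,0,0.00017,0.045,0,0,1.02,0,0,0.00017,0.045,0,0,1.02,0,0,0.00017,0.045,0,0,1.02,0,0,0.00017,0.045,0,0,1.02,0,0,0.00017,0.045]}}

```text
time: 48.18
eef_pos: [537.2, -14.1, 139.4]
orientation: [3.141, -0.002, 2.362]
wrist_force: [-3.7, 4.7, 6.3]
grip_width: 50.8
grasp_force: 61.9
```

>>> {"api": "apply_moves", "payload": {"series": [0,0,1.02,0,0,0.00017,0.045,0,0,1.02,0,0,0.00017,0.045,0,0,1.02,0,0,0.00017,0.045,0,0,1.02,0,0,0.00017,0.045,0,0,1.02,0,0,0.00017,0.045,0,0,1.02,0,0,0.00017,0.045,0,0,1.02,0,0,0.00017,0.045,0,0,1.02,0,0,0.00017,0.045,0,0,1.02,0,0,0.00017,0.045]}}

```text
time: 49.3
eef_pos: [537.9, -13.9, 137.9]
orientation: [-3.14, -0.002, 0.759]
wrist_force: [-1.5, 4.6, 4.5]
grip_width: 51.1
grasp_force: 61.9
```

>>> {"api": "apply_moves", "payload": {"series": [0,0,1.02,0,0,0.00017,0.045,0,0,1.02,0,0,0.00017,0.045,0,0,1.02,0,0,0.00017,0.045,0,0,1.02,0,0,0.00017,0.045,0,0,1.02,0,0,0.00017,0.045,0,0,1.02,0,0,0.00017,0.045,0,0,1.02,0,0,0.00017,0.045,0,0,1.02,0,0,0.00017,0.045,0,0,1.02,0,0,0.00017,0.045]}}

```text
time: 50.42
eef_pos: [538.2, -14.8, 136.4]
orientation: [-3.14, -0.0, -0.842]
wrist_force: [-1.8, 1.4, 3.6]
grip_width: 51.0
grasp_force: 61.7
```

```bash
python3 - <<'E'
from h import *
o=get_obs();print({k:np.round(v,2) for k,v in o.items()})
E
```

```text
{'time': np.float64(50.42), 'q': array([-0.07,  0.09,  2.  ,  0.  ,  1.06,  2.34]), 'joint_vel': array([-0.  ,  0.  ,  0.  , -0.  , -0.  ,  1.41]), 'joint_torque': array([ -1.2 , -36.58, -32.75,  -0.67,  -0.46,  -1.42]), 'eef_pos': array([538.19, -14.79, 136.4 ]), 'orientation': array([-3.14, -0.  , -0.84]), 'wrist_force': array([-1.79,  1.36,  3.61]), 'ft_torque': array([0.48, 0.15, 0.04]), 'grasp_force': np.float64(61.7), 'grip_width': np.float64(51.0)}
```

>>> {"api": "apply_moves", "payload": {"series": [0,0,0,0,0,0,0.045,0,0,0,0,0,0,0.075,0,0,0,0,0,0,0.075,0,0,0,0,0,0,0.075,0,0,-1.02,0,0,0,0.075,0,0,-1.02,0,0,0,0.075,0,0,-1.02,0,0,0,0.075,0,0,-1.02,0,0,0,0.075,0,0,-1.02,0,0,0,0.075,0,0,-1.02,0,0,0,0.075]}}

```text
time: 51.68
eef_pos: [537.6, -15.4, 135.9]
orientation: [3.141, 0.0, 0.238]
wrist_force: [0.1, 0.2, -0.4]
grip_width: 74.8
grasp_force: 0.0
```

>>> {"api": "apply_moves", "payload": {"series": [0,0,-1.02,0,0,0,0.075,0,0,-1.02,0,0,0,0.075,0,0,-1.02,0,0,0,0.075,0,0,-1.02,0,0,0,0.075,0,0,-1.02,0,0,0,0.075,0,0,-1.02,0,0,0,0.075,0,0,-1.02,0,0,0,0.075,0,0,-1.02,0,0,0,0.075,0,0,-1.02,0,0,0,0.075,0,0,-1.02,0,0,0,0.075]}}

```text
time: 52.92
eef_pos: [537.6, -15.4, 135.8]
orientation: [-3.141, 0.0, 2.019]
wrist_force: [0.3, 0.1, 0.4]
grip_width: 75.2
grasp_force: 0.0
```

>>> {"api": "apply_moves", "payload": {"series": [0,0,-1.02,0,0,0,0.075,0,0,-1.02,0,0,0,0.075,0,0,-1.02,0,0,0,0.075,0,0,-1.02,0,0,0,0.075,0,0,-1.02,0,0,0,0.075,0,0,-1.02,0,0,0,0.075,0,0,-1.02,0,0,0,0.075,0,0,-1.02,0,0,0,0.075,0,0,-1.02,0,0,0,0.075,0,0,-1.02,0,0,0,0.075]}}

```text
time: 54.18
eef_pos: [537.6, -15.4, 135.9]
orientation: [-3.141, -0.0, -2.484]
wrist_force: [0.1, 0.2, -0.1]
grip_width: 75.1
grasp_force: 0.0
```

>>> {"api": "apply_moves", "payload": {"series": [0,0,-1.02,0,0,0,0.075,0,0,0,0,0,0,0.075,0,0,0,0,0,0,0.045,0,0,0,0,0,0,0.045,0,0,0,0,0,0,0.045,0,0,0,0,0,0,0.045,0,0,0,0,0,0,0.045], "grip_force": 70}}

```text
time: 55.05
eef_pos: [537.3, -15.0, 136.4]
orientation: [3.141, -0.0, -2.314]
wrist_force: [-4.0, 1.9, 5.3]
grip_width: 50.2
grasp_force: 72.2
```

>>> {"api": "apply_moves", "payload": {"series": [0,0,1.02,0,0,0.00017,0.045,0,0,1.02,0,0,0.00017,0.045,0,0,1.02,0,0,0.00017,0.045,0,0,1.02,0,0,0.00017,0.045,0,0,1.02,0,0,0.00017,0.045,0,0,1.02,0,0,0.00017,0.045,0,0,1.02,0,0,0.00017,0.045,0,0,1.02,0,0,0.00017,0.045,0,0,1.02,0,0,0.00017,0.045]}}

```text
time: 56.18
eef_pos: [537.1, -14.0, 134.9]
orientation: [3.141, -0.002, 2.362]
wrist_force: [-2.9, 4.9, 5.6]
grip_width: 50.4
grasp_force: 72.1
```

```bash
python3 - <<'E'
from h import *
o=get_obs();print({k:np.round(v,2) for k,v in o.items()})
E
```

```text
{'time': np.float64(56.18), 'q': array([-0.07,  0.09,  2.  ,  0.  ,  1.06, -0.87]), 'joint_vel': array([ 0.  ,  0.  ,  0.  ,  0.  , -0.  ,  1.41]), 'joint_torque': array([ -2.66, -35.76, -33.2 ,  -1.34,  -1.49,  -1.42]), 'eef_pos': array([537.12, -14.04, 134.88]), 'orientation': array([ 3.14, -0.  ,  2.36]), 'wrist_force': array([-2.88,  4.88,  5.59]), 'ft_torque': array([0.78, 0.74, 0.1 ]), 'grasp_force': np.float64(72.06), 'grip_width': np.float64(50.36)}
```

>>> {"api": "apply_moves", "payload": {"series": [0,0,1,0,0,0.00017,0.045,0,0,1,0,0,0.00017,0.045,0,0,1,0,0,0.00017,0.045]}}

```text
time: 56.55
eef_pos: [537.3, -13.8, 134.4]
orientation: [3.141, -0.003, 1.838]
wrist_force: [-3.2, 5.1, 5.5]
grip_width: 50.6
grasp_force: 72.1
```

```bash
cat > o.py <<'E'
from h import *
o=get_obs();print(np.round(o["orientation"],3),np.round(o["ft_torque"],2),np.round(o["joint_torque"][5],2),np.round(o["wrist_force"],1),"q6",np.round(o["q"][5],3))
E
python3 o.py
```

```text
[ 3.141e+00 -3.000e-03  1.838e+00] [0.93 0.64 0.07] -1.4 [-3.2  5.1  5.5] q6 -0.342
```

>>> {"api": "apply_moves", "payload": {"series": [0,0,1,0,0,0.00017,0.045,0,0,1,0,0,0.00017,0.045,0,0,1,0,0,0.00017,0.045]}}

```text
time: 56.92
eef_pos: [537.6, -13.7, 133.9]
orientation: [-3.141, -0.003, 1.314]
wrist_force: [-1.6, 5.6, 4.5]
grip_width: 50.7
grasp_force: 72.1
```

```bash
python3 o.py
```

```text
[-3.141e+00 -3.000e-03  1.314e+00] [1.12 0.52 0.03] -1.4 [-1.6  5.6  4.5] q6 0.181
```

Ring ≈ start + 12.25; continuing in short steps.

>>> {"api": "apply_moves", "payload": {"series": [0,0,1,0,0,0.00017,0.045,0,0,1,0,0,0.00017,0.045]}}

```text
time: 57.18
eef_pos: [537.9, -13.7, 133.6]
orientation: [-3.141, -0.002, 0.965]
wrist_force: [-1.7, 5.2, 3.3]
grip_width: 50.5
grasp_force: 72.1
```

```bash
python3 o.py
```

```text
[-3.141e+00 -2.000e-03  9.650e-01] [1.08 0.34 0.06] -1.4 [-1.7  5.2  3.3] q6 0.53
```

>>> {"api": "apply_moves", "payload": {"series": [0,0,1,0,0,0.00017,0.045,0,0,1,0,0,0.00017,0.045]}}

```text
time: 57.42
eef_pos: [538.1, -13.8, 133.2]
orientation: [-3.14, -0.002, 0.616]
wrist_force: [-0.9, 4.6, 3.6]
grip_width: 50.5
grasp_force: 72.0
```

```bash
python3 o.py
```

```text
[-3.14e+00 -2.00e-03  6.16e-01] [0.98 0.22 0.01] -1.4 [-0.9  4.6  3.6] q6 0.879
```

>>> {"api": "apply_moves", "payload": {"series": [0,0,1,0,0,0.00017,0.045,0,0,1,0,0,0.00017,0.045]}}

```text
time: 57.68
eef_pos: [538.2, -14.0, 132.9]
orientation: [-3.14, -0.002, 0.267]
wrist_force: [-0.0, 4.0, 4.4]
grip_width: 50.7
grasp_force: 72.0
```

```bash
python3 o.py
```

```text
[-3.14e+00 -2.00e-03  2.67e-01] [0.92 0.17 0.08] -1.4 [-0.   4.   4.4] q6 1.229
```

>>> {"api": "apply_moves", "payload": {"series": [0,0,1,0,0,0.00017,0.045,0,0,1,0,0,0.00017,0.045]}}

```text
time: 57.92
eef_pos: [538.3, -14.2, 132.6]
orientation: [-3.14, -0.001, -0.082]
wrist_force: [-0.8, 5.4, 3.4]
grip_width: 50.5
grasp_force: 72.0
```

```bash
python3 o.py
```

```text
[-3.14e+00 -1.00e-03 -8.20e-02] [0.73 0.04 0.24] -1.37 [-0.8  5.4  3.4] q6 1.578
```

>>> {"api": "apply_moves", "payload": {"series": [0,0,1,0,0,0.00017,0.045,0,0,1,0,0,0.00017,0.045]}}

```text
time: 58.18
eef_pos: [538.6, -14.7, 132.5]
orientation: [-3.142, -0.002, -0.423]
wrist_force: [-0.5, 4.2, 3.8]
grip_width: 50.6
grasp_force: 72.3
```

```bash
python3 o.py
```

```text
[-3.142e+00 -2.000e-03 -4.230e-01] [0.57 0.05 2.39] 1.13 [-0.5  4.2  3.8] q6 1.921
```

>>> {"api": "apply_moves", "payload": {"series": [0,0,0,0,0,0,0.045,0,0,0.5,0,0,0,0.045,0,0,0,0,0,0,0.045], "grip_force": 110}}

```text
time: 58.55
eef_pos: [538.5, -14.8, 132.6]
orientation: [3.141, -0.003, -0.502]
wrist_force: [0.2, 5.1, 4.5]
grip_width: 49.7
grasp_force: 112.8
```

```bash
python3 o.py
```

```text
[ 3.141e+00 -3.000e-03 -5.020e-01] [0.72 0.09 3.9 ] 4.12 [0.2 5.1 4.5] q6 2.001
```

>>> {"api": "apply_moves", "payload": {"series": [0,0,0.6,0,0,0,0.045,0,0,0,0,0,0,0.045]}}

```text
time: 58.8
eef_pos: [538.4, -14.9, 132.6]
orientation: [3.141, -0.003, -0.606]
wrist_force: [-1.2, 3.2, 6.5]
grip_width: 49.7
grasp_force: 112.9
```

```bash
python3 o.py
```

```text
[ 3.141e+00 -3.000e-03 -6.060e-01] [0.62 0.17 3.83] 4.1 [-1.2  3.2  6.5] q6 2.106
```

>>> {"api": "apply_moves", "payload": {"series": [0,0,0,0,0,0,0.075,0,0,0,0,0,0,0.075,0,0,0,0,0,0,0.075,0,0,0,0,0,0,0.075,0,0,0,0,0,-0.03,0.075,0,0,0,0,0,-0.05,0.075,0,0,0,0,0,-0.05,0.075,0,0,0,0,0,0,0.075,0,0,0,0,0,0,0.075]}}

```text
time: 59.92
eef_pos: [537.4, -15.4, 261.5]
orientation: [3.142, 0.0, -0.617]
wrist_force: [0.1, -0.0, -1.1]
grip_width: 75.0
grasp_force: 0.0
```

```bash
python3 ring.py; python3 - <<'E'
from h import *
P,im=cloud("wrist");panels(P,(400,620,-300,-60),98,114)
m=band(P,114,135,(420,600,-300,-50));print("bar",cv2.minAreaRect(P[m][:,:2].astype(np.float32)),np.median(P[m][:,2]))
P,im=cloud("side");panels(P,(300,700,-350,400),90,118)
E
```

```text
[536.7 -15.3 260.4] [ 3.14e+00  2.00e-03 -6.16e-01] [-0.07 -0.01  1.86  0.    1.3   2.11] 75.20610804815351
ring (537.7958984375, -14.770276069641113) 26.556957244873047 ((537.5010986328125, -14.570938110351562), (51.31667709350586, 51.94575881958008), 10.136748313903809) top z 168.49349030680565
stud [537.89610268 -15.01653884 191.63955136] 543
[  0.6  -0.4 110.4]
panel 403 [ 521.8 -241.6] [ 9.9 26.9] 77.2 z 111.8
panel 431 [ 529.8 -202.6] [ 9.8 26.5] 78.3 z 111.8
panel 410 [ 535.5 -165.6] [ 8.7 25.4] 79.4 z 111.8
panel 289 [ 467.  -230.6] [ 9.1 21.2] 77.6 z 111.9
panel 298 [ 473.9 -192.3] [ 9.4 20.7] 80.3 z 111.7
panel 327 [ 480.1 -155.2] [ 8.9 22.6] 80.8 z 111.7
bar ((511.39697265625, -153.84703063964844), (216.79783630371094, 33.04202651977539), 79.47349548339844) 124.69991364909501
panel 87 [ 471.9 -220.2] [31.4 27.8] 88.6 z 110.3
panel 88 [ 486.7 -183.9] [43.7 26. ] 39.9 z 109.6
panel 100 [ 492.  -147.1] [43.6 24.3] 38.3 z 110.3
panel 74 [ 5.401e+02 -4.000e-01] [32.7 21.7] 10.4 z 115.5
panel 262 [662.1 310.3] [40.2 36. ] 14.9 z 107.5
```

View pics/ring.png

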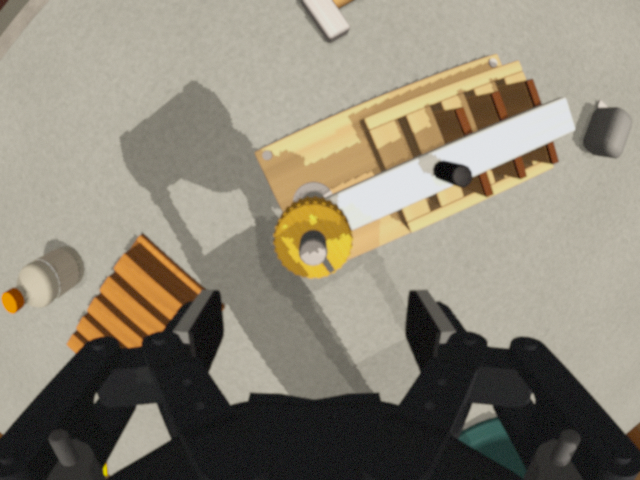

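```bash
python3 -c "
from rig import job; print(job.sign_off())"
```

```text
the job is handed in; nothing more can be done
None
```

The job is handed in: all three panels present stand seated in pockets 1–3 with the dark lipping up. The bar is fully home, and the ring nut was turned down until the grip slipped at about 3.9 N m. The gripper is open and clear of everything, and the bystanders were never touched.

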